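# Transfer lens barrels to the V-groove inspection rack

### The arm

A 6-joint arm with a two-finger parallel gripper is mounted at the origin on the work surface. World frame = base frame: x ahead of the robot, y to its left, z up, the work surface at z = 0. Lengths are in mm, angles in rad, forces in N, time in s.
With the tool pointing down it reaches from about 275 to 750 mm from the base axis. Payload 10.2 kg.
Tool frame: the origin (TCP) lies midway between the tips of the shut fingers; the grasp point (between the pads) lies grip_depth behind it (grip_depth is the distance from the TCP to the grasp point, in mm); z points along the fingers, y is the line along which they close (so a half turn about z gives the same grasp; the last joint's range is limited). The gripper opens to 85 mm and grips with 20 to 120 N. Pads are 22 mm wide; open, the fingers measure 114 mm over their backs; the gripper's body (76 mm by 85 mm) begins 54 mm behind the grasp point. The pads swing forward as they close: fully open they stand 13 mm farther back than shut.
Start: joints at [0.946, 0.313, 1.498, -0, 1.331, -0.223], TCP at [205.327, 483.189, 199.594] pointing down, gripper open.
Joint ranges: [-2.94, 2.94], [-0.97, 2.17], [0.19, 2.56], [-1.23, 4.37], [0.02, 3.11], [-2.88, 2.88]. Speed limits (rad/s): [2.39, 2.39, 3.01, 3.14, 3.14, 3.14].

### API

Orientations are given as a unit quaternion [w, x, y, z].
In Python, from rig import * gives the robot as it stands.
- The arm moves only by the tool servo_tool, never from a script. Its argument "commands" is a list of rows, each a list of 3 entries, a list of its own where there are three numbers: the gripper command: -1 is fully open, 1 is shut, values between are in proportion, then the shift along the tool's x, y, z in m, then the turn, a rotation vector about the tool's x, y, z in units of 6 degrees (1.0 is 6 degrees). In form: [[grip, [dx, dy, dz], [ax, ay, az]], ...]. A call has 1 to 10 rows; each row shifts and turns the commanded pose from where the row before left it, along the tool's axes as they then stand; what a row does not reach is not made up. A row lasts 1/12 s, in which the tool goes at most 41.7 mm and 7.16 degrees, less where a joint would pass 70% of its speed; a pose out of reach is approached as far as the arm can. A call is refused whole if a number of a shift passes 0.0417 or a number of a turn 1, either way. A call with a gripper value outside its range is refused whole. The fingers move at their own pace and stop on an object; "squeeze" is the grip in N (left out, the last holds). Time passes only in rows, so rows that do not move let the fingers close. It gives the time, the measured TCP pose, the force, the opening and the grip force at its end, in the units of the state.
- sense(): the state, without advancing time (a new reading comes with each control period).
- capture(name): name is "scene" or "top" or "wrist"; returns a dict with "pixels" (400x640x3 uint8, red, green, blue), "z_map" (400x640 float32, mm along the optical axis (not along the pixel's ray), 0 where there is no reading), "fx", "fy", "cx", "cy" (pixels), "distortion" ([k1, k2, p1, p2, k3] as OpenCV has them; the pictures are not rectified), "rvec" (rotation vector, rad) and "tvec" (3), from world to camera coordinates, as OpenCV has them; the wrist camera has in their place "T_tool_cam" (4x4, takes a point from camera to tool coordinates, whose origin is the TCP and whose axes are the flange's). Camera axes: x right, y down, z forward; pixel columns grow to the right and rows downward; lengths in mm; the calibration is good to about 2 mm. A picture is of the moment at which its call begins: read the wrist's pose just before it.
- finish_job(): hands the job in; it is judged then, once.
The state is a dict: "time_s": time; "joints": joint angles; "dq": joint speeds; "tau": joint torques, N m; "eef_pos": TCP position; "ee_rot": TCP orientation; "force": force on the tool from outside, world axes, zero at the start; "wrist_torque": the same for the moment, N m; "grip_width": opening from 0.0 (shut) to 1.0 (fully open); "grip_force": force on a finger pad.
Only numpy, scipy, OpenCV 4.12 (cv2) and the standard library are available. Lean on these libraries where they do the work, as an engineer would, in place of code of your own. Each camera call takes 0.05 s, during which the arm holds its last target. There are 200 camera calls.

### The job

Move the four lens barrels from the storage stand to the black rack with the metal V-grooves, keeping their sequence: the barrel that lay nearest the robot goes into the groove next to the tall steel post, the second nearest into the next groove, and so on, so that the one that lay farthest from the robot ends up farthest from the post. Lay each barrel crosswise to the row, along its groove and roughly centred on the V-block so that it is cradled and cannot roll, and set it down gently instead of letting it drop.

Things in the scene. Friction and masses are not known exactly. Their poses are not given: they have to be found in the camera images.
- barrel_a: Loose lens barrel, the shortest of four: a black plain cylinder 32 mm in diameter and 50 mm long with a steel band near and a glass disc on each end, about 80 g, lying level. Origin at its middle, on the axis; y runs along the cylinder (both ends alike).
- barrel_b: Loose lens barrel, the second shortest of four: a black plain cylinder 32 mm in diameter and 64 mm long with a steel band near and a glass disc on each end, about 102.4 g, lying level. Origin at its middle, on the axis; y runs along the cylinder (both ends alike).
- barrel_c: Loose lens barrel, the second longest of four: a black plain cylinder 32 mm in diameter and 78 mm long with a steel band near and a glass disc on each end, about 124.8 g, lying level. Origin at its middle, on the axis; y runs along the cylinder (both ends alike).
- barrel_d: Loose lens barrel, the longest of four: a black plain cylinder 32 mm in diameter and 92 mm long with a steel band near and a glass disc on each end, about 147.2 g, lying level. Origin at its middle, on the axis; y runs along the cylinder (both ends alike).
- seat_a: Fixed white seat, 30 (x) x 44 (y) x 14 mm high, where barrel_a lies at the start, axis along y, 26.7 mm above the seat's origin (centre of its underside, 10 mm above the table). x points along the row, away from the robot within 0.25 rad. The four seats, 62 mm apart in shuffled order, share a grey plate 270 x 90 x 10 mm. Stand and V-rack, left and right, swap sides.
- seat_b: Fixed white seat, 30 (x) x 44 (y) x 14 mm high, where barrel_b lies at the start, axis along y, 26.7 mm above the seat's origin (centre of its underside, 10 mm above the table). x points along the row, away from the robot within 0.25 rad. The four seats, 62 mm apart in shuffled order, share a grey plate 270 x 90 x 10 mm. Stand and V-rack, left and right, swap sides.
- seat_c: Fixed white seat, 30 (x) x 44 (y) x 14 mm high, where barrel_c lies at the start, axis along y, 26.7 mm above the seat's origin (centre of its underside, 10 mm above the table). x points along the row, away from the robot within 0.25 rad. The four seats, 62 mm apart in shuffled order, share a grey plate 270 x 90 x 10 mm. Stand and V-rack, left and right, swap sides.
- seat_d: Fixed white seat, 30 (x) x 44 (y) x 14 mm high, where barrel_d lies at the start, axis along y, 26.7 mm above the seat's origin (centre of its underside, 10 mm above the table). x points along the row, away from the robot within 0.25 rad. The four seats, 62 mm apart in shuffled order, share a grey plate 270 x 90 x 10 mm. Stand and V-rack, left and right, swap sides.
- vrack: Fixed black plate 360 (x) x 70 (y) x 10 mm. Origin: centre of its underside; x along the row, away from the robot within 0.25 rad. Four aluminium V-blocks, 30 (x) x 44 mm (y), narrower than a barrel, at x = -93, -31, 31, 93, y = 0. Grooves run along y: 90 degrees, bottom 16 mm, edges 28 mm above the origin; the axis of a barrel lying in one is 38.6 mm above the origin.
- post: Fixed bright steel post, 16 mm in diameter and 70 mm high with a dark collar 24 mm wide at its foot, on the V-rack's centre line at either the near end (x = -155 mm) or the far end (x = +155 mm) of its plate. Origin at the centre of its underside, 10 mm above the table. The other end of the plate has only a 6 mm high dark collar.
There are look-alikes about, which are no part of the job. Leave any yellow look-alike of the barrel_a alone.

How it is judged (in metres and radians):
At the end, for the whole second after the job is handed in: Each barrel lies at rest (0.02 m/s, 0.2 rad/s) in its own V-groove; counted from the post, the barrels are in the order of their seats counted from the robot. Middle within 8 mm of the groove line and 15 mm of the rack's centre line, height within 4 mm, axis within 0.15 rad of the groove (((world x of seat_a between 0 and 0.49 m and x of post in the frame of vrack below 0 m and x of barrel_a in the frame of vrack between -0.101 and -0.085 m) or (world x of seat_a between 0 and 0.49 m and x of post in the frame of vrack above 0 m and x of barrel_a in the frame of vrack between 0.085 and 0.101 m) or (world x of seat_a between 0.49 and 0.55 m and x of post in the frame of vrack below 0 m and x of barrel_a in the frame of vrack between -0.039 and -0.023 m) or (world x of seat_a between 0.49 and 0.55 m and x of post in the frame of vrack above 0 m and x of barrel_a in the frame of vrack between 0.023 and 0.039 m) or (world x of seat_a between 0.55 and 0.61 m and x of post in the frame of vrack below 0 m and x of barrel_a in the frame of vrack between 0.023 and 0.039 m) or (world x of seat_a between 0.55 and 0.61 m and x of post in the frame of vrack above 0 m and x of barrel_a in the frame of vrack between -0.039 and -0.023 m) or (world x of seat_a between 0.61 and 2 m and x of post in the frame of vrack below 0 m and x of barrel_a in the frame of vrack between 0.085 and 0.101 m) or (world x of seat_a between 0.61 and 2 m and x of post in the frame of vrack above 0 m and x of barrel_a in the frame of vrack between -0.101 and -0.085 m)) and y of barrel_a in the frame of vrack between -0.015 and 0.015 m and z of barrel_a in the frame of vrack between 0.0346 and 0.0426 m and angle between the y axis of each of barrel_a, barrel_b, barrel_c, barrel_d and the y axis of vrack, either way round below 0.15 rad and linear speed of each of barrel_a, barrel_b, barrel_c, barrel_d below 0.02 m/s and angular speed of each of barrel_a, barrel_b, barrel_c, barrel_d below 0.2 rad/s and ((world x of seat_b between 0 and 0.49 m and x of post in the frame of vrack below 0 m and x of barrel_b in the frame of vrack between -0.101 and -0.085 m) or (world x of seat_b between 0 and 0.49 m and x of post in the frame of vrack above 0 m and x of barrel_b in the frame of vrack between 0.085 and 0.101 m) or (world x of seat_b between 0.49 and 0.55 m and x of post in the frame of vrack below 0 m and x of barrel_b in the frame of vrack between -0.039 and -0.023 m) or (world x of seat_b between 0.49 and 0.55 m and x of post in the frame of vrack above 0 m and x of barrel_b in the frame of vrack between 0.023 and 0.039 m) or (world x of seat_b between 0.55 and 0.61 m and x of post in the frame of vrack below 0 m and x of barrel_b in the frame of vrack between 0.023 and 0.039 m) or (world x of seat_b between 0.55 and 0.61 m and x of post in the frame of vrack above 0 m and x of barrel_b in the frame of vrack between -0.039 and -0.023 m) or (world x of seat_b between 0.61 and 2 m and x of post in the frame of vrack below 0 m and x of barrel_b in the frame of vrack between 0.085 and 0.101 m) or (world x of seat_b between 0.61 and 2 m and x of post in the frame of vrack above 0 m and x of barrel_b in the frame of vrack between -0.101 and -0.085 m)) and y of barrel_b in the frame of vrack between -0.015 and 0.015 m and z of barrel_b in the frame of vrack between 0.0346 and 0.0426 m and ((world x of seat_c between 0 and 0.49 m and x of post in the frame of vrack below 0 m and x of barrel_c in the frame of vrack between -0.101 and -0.085 m) or (world x of seat_c between 0 and 0.49 m and x of post in the frame of vrack above 0 m and x of barrel_c in the frame of vrack between 0.085 and 0.101 m) or (world x of seat_c between 0.49 and 0.55 m and x of post in the frame of vrack below 0 m and x of barrel_c in the frame of vrack between -0.039 and -0.023 m) or (world x of seat_c between 0.49 and 0.55 m and x of post in the frame of vrack above 0 m and x of barrel_c in the frame of vrack between 0.023 and 0.039 m) or (world x of seat_c between 0.55 and 0.61 m and x of post in the frame of vrack below 0 m and x of barrel_c in the frame of vrack between 0.023 and 0.039 m) or (world x of seat_c between 0.55 and 0.61 m and x of post in the frame of vrack above 0 m and x of barrel_c in the frame of vrack between -0.039 and -0.023 m) or (world x of seat_c between 0.61 and 2 m and x of post in the frame of vrack below 0 m and x of barrel_c in the frame of vrack between 0.085 and 0.101 m) or (world x of seat_c between 0.61 and 2 m and x of post in the frame of vrack above 0 m and x of barrel_c in the frame of vrack between -0.101 and -0.085 m)) and y of barrel_c in the frame of vrack between -0.015 and 0.015 m and z of barrel_c in the frame of vrack between 0.0346 and 0.0426 m and ((world x of seat_d between 0 and 0.49 m and x of post in the frame of vrack below 0 m and x of barrel_d in the frame of vrack between -0.101 and -0.085 m) or (world x of seat_d between 0 and 0.49 m and x of post in the frame of vrack above 0 m and x of barrel_d in the frame of vrack between 0.085 and 0.101 m) or (world x of seat_d between 0.49 and 0.55 m and x of post in the frame of vrack below 0 m and x of barrel_d in the frame of vrack between -0.039 and -0.023 m) or (world x of seat_d between 0.49 and 0.55 m and x of post in the frame of vrack above 0 m and x of barrel_d in the frame of vrack between 0.023 and 0.039 m) or (world x of seat_d between 0.55 and 0.61 m and x of post in the frame of vrack below 0 m and x of barrel_d in the frame of vrack between 0.023 and 0.039 m) or (world x of seat_d between 0.55 and 0.61 m and x of post in the frame of vrack above 0 m and x of barrel_d in the frame of vrack between -0.039 and -0.023 m) or (world x of seat_d between 0.61 and 2 m and x of post in the frame of vrack below 0 m and x of barrel_d in the frame of vrack between 0.085 and 0.101 m) or (world x of seat_d between 0.61 and 2 m and x of post in the frame of vrack above 0 m and x of barrel_d in the frame of vrack between -0.101 and -0.085 m)) and y of barrel_d in the frame of vrack between -0.015 and 0.015 m and z of barrel_d in the frame of vrack between 0.0346 and 0.0426 m); the robot touches nothing.
It fails at once if the barrel_a is dropped or thrown into the rack (over 0.7 m/s with its axis less than 55 mm above the rack's underside) (x of barrel_a in the frame of vrack between -0.13 and 0.13 m and y of barrel_a in the frame of vrack between -0.05 and 0.05 m and z of barrel_a in the frame of vrack below 0.055 m and linear speed of barrel_a above 0.7 m/s).
It fails at once if the barrel_b is dropped or thrown into the rack (over 0.7 m/s with its axis less than 55 mm above the rack's underside) (x of barrel_b in the frame of vrack between -0.13 and 0.13 m and y of barrel_b in the frame of vrack between -0.05 and 0.05 m and z of barrel_b in the frame of vrack below 0.055 m and linear speed of barrel_b above 0.7 m/s).
It fails at once if the barrel_c is dropped or thrown into the rack (over 0.7 m/s with its axis less than 55 mm above the rack's underside) (x of barrel_c in the frame of vrack between -0.13 and 0.13 m and y of barrel_c in the frame of vrack between -0.05 and 0.05 m and z of barrel_c in the frame of vrack below 0.055 m and linear speed of barrel_c above 0.7 m/s).
It fails at once if the barrel_d is dropped or thrown into the rack (over 0.7 m/s with its axis less than 55 mm above the rack's underside) (x of barrel_d in the frame of vrack between -0.13 and 0.13 m and y of barrel_d in the frame of vrack between -0.05 and 0.05 m and z of barrel_d in the frame of vrack below 0.055 m and linear speed of barrel_d above 0.7 m/s).
It also fails if it takes over 88 s, if anything falls off the work surface, if the arm or the gripper's body presses on something with over 40 N, if the wrist force passes 120 N, or if a joint passes its speed limit or range.

## Working session

There is one attempt and no reset: what is moved stays moved. The work goes in short steps, Python scripts to look and compute and a tool call to move; the robot and the scene stay as the last step left them, time stands still between calls to the robot, and variables do not carry over. Pictures are saved under pics/ and viewed, at most 14 in all, crops included, and the job is handed in when it is done.

Besides the shell and the picture viewer there is one more tool, called after ">>>" as name(argument=value, ...) on one line, values as JSON. servo_tool: Moves the arm, as the interface text tells. Its arguments: {"type":"object","properties":{"commands":{"type":"array"},"squeeze":{"type":"number"}},"required":["commands"]}

```bash
mkdir -p pics; ls; cat > h.py <<'E'
from rig import *
import numpy as np, cv2
def pts(c):
    h,w=c["z_map"].shape
    K=np.array([[c["fx"],0,c["cx"]],[0,c["fy"],c["cy"]],[0,0,1]])
    u,v=np.meshgrid(np.arange(w),np.arange(h))
    p=cv2.undistortPoints(np.stack([u,v],-1).reshape(-1,1,2).astype(np.float64),K,np.array(c["distortion"],float)).reshape(h,w,2)
    z=c["z_map"]
    P=np.dstack([p[...,0]*z,p[...,1]*z,z]).astype(float)
    R=cv2.Rodrigues(np.array(c["rvec"],float))[0]
    return (P-np.array(c["tvec"]).ravel())@R
def save(n,im): cv2.imwrite("pics/"+n,im[...,::-1])
E
python3 - <<'E'
from h import *
s=sense();print({k:s[k] for k in s})
for n in("scene","top"):
    c=capture(n);save(n+"0.png",c["pixels"]);P=pts(c);np.savez(n+".npz",P=P,z=c["z_map"],im=c["pixels"])
E
```

```text
pics
{'time_s': 0.0, 'joints': array([ 9.45552660e-01,  3.13423295e-01,  1.49843917e+00,  9.34511629e-06,
        1.33097897e+00, -2.23423932e-01]), 'dq': array([ 2.76797100e-03, -2.54452382e-04,  9.39960817e-05,  1.05084193e-03,
        1.27895159e-03,  1.32673939e-03]), 'tau': array([-1.33671970e-04, -4.12265897e+01, -2.59743100e+01, -1.96105088e-04,
        4.14988594e-03,  2.90797061e-05]), 'eef_pos': array([205.16968269, 482.93332917, 199.04797288]), 'ee_rot': array([-2.61206932e-04,  1.99562030e-01,  9.79884996e-01, -5.67149347e-04]), 'force': array([-0.63756346,  0.05996077, -0.34659452]), 'wrist_torque': array([0.04165731, 0.03768651, 0.01016441]), 'grip_force': 0.0, 'grip_width': 0.9994769303956945}
```

View pics/top0.png

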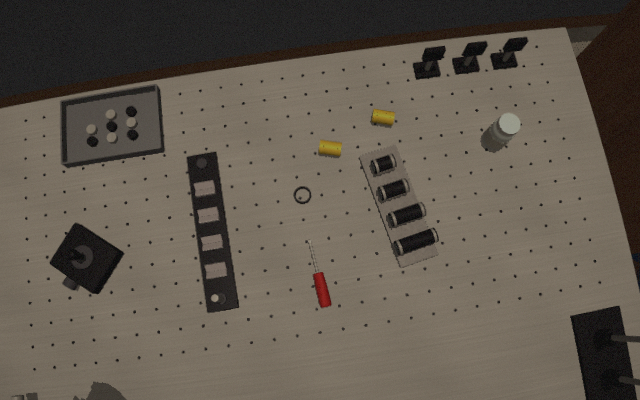

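View pics/scene0.png

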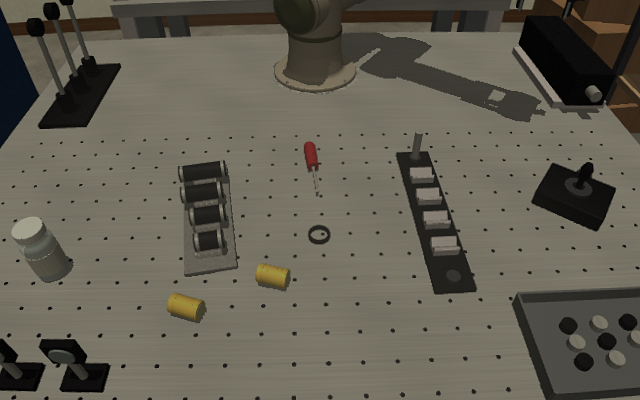

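Top view: the black barrels lie on the stand at about (383,163), (393,190), (406,214) and (415,241), shortest to longest. The rack has white-topped V-blocks at (204,188), (207,214), (212,242) and (216,270), and the post at (216,298). The scene view shows the post at the robot end. Look-alikes are the two yellow cylinders at (330,148) and (383,117), which I'll leave alone.

```bash
python3 - <<'E'
from h import *
for n,seeds in (("top",dict(a=(383,163),b=(393,190),c=(406,214),d=(415,241),v1=(216,270),v2=(212,242),v3=(207,214),v4=(204,188),post=(216,298),far=(201,163))),
  ("scene",dict(a=(209,240),b=(208,214),c=(203,191),d=(203,170),v1=(421,173),v2=(428,194),v3=(436,216),v4=(444,242),post=(418,140),far=(453,275)))):
    d=np.load(n+".npz");P=d["P"];z=d["z"]
    print(n)
    for k,(u,v) in seeds.items():
        print(k,P[v,u].round(1))
    ok=(z>0)
    for k in "abcd":
        u,v=seeds[k];q=P[v,u]
        m=ok&(np.linalg.norm(P[...,:2]-q[:2],axis=-1)<60)&(P[...,2]>36)&(P[...,2]<60)
        l,lab=cv2.connectedComponents(m.astype(np.uint8));m=lab==lab[v,u] if lab[v,u] else m
        X=P[m];r=cv2.minAreaRect(X[:,:2].astype(np.float32))
        print(k,m.sum(),[np.round(t,1) for t in r],"zmax",np.percentile(X[:,2],95).round(1))
    for k in("v1","v2","v3","v4"):
        u,v=seeds[k];q=P[v,u]
        m=ok&(np.linalg.norm(P[...,:2]-q[:2],axis=-1)<32)&(P[...,2]>16)&(P[...,2]<45)
        X=P[m];r=cv2.minAreaRect(X[:,:2].astype(np.float32))
        print(k,m.sum(),[np.round(t,1) for t in r],X.mean(0).round(1),"zmax",np.percentile(X[:,2],95).round(1))
    for k in("v2","b"):
        u,v=seeds[k]
        m=(ok&(P[...,2]>5)&(np.linalg.norm(P[...,:2]-P[v,u,:2],axis=-1)<230)).astype(np.uint8)
        l,lab=cv2.connectedComponents(m)
        X=P[lab==lab[v,u]];r=cv2.minAreaRect(X[:,:2].astype(np.float32));print("plate",k,len(X),[np.round(t,1) for t in r])
E
```

```text
top
a [ 637.9 -192.5   52.5]
b [ 575.6 -203.8   48. ]
c [ 518.1 -220.8   52.9]
d [ 457.7 -228.9   53. ]
v1 [464.7 203.7  14.2]
v2 [527.2 205.4  14.7]
v3 [591.1 209.4  16.1]
v4 [651.8 210.1  15.6]
post [400.9 197.8  82.7]
far [710.4 210.4  19. ]
a 332 [array([ 641.2, -195.3]), array([31.4, 52. ]), np.float64(10.8)] zmax 54.6
b 431 [array([ 580.5, -206.2]), array([32.3, 65.6]), np.float64(10.2)] zmax 54.8
c 524 [array([ 520.7, -224.6]), array([32.2, 78. ]), np.float64(9.7)] zmax 54.3
d 637 [array([ 459.2, -233.5]), array([32.5, 91.9]), np.float64(10.3)] zmax 54.2
v1 272 [array([463.3, 203.3]), array([30.6, 45.9]), np.float64(1.9)] [463.7 203.   22.8] zmax 28.4
v2 279 [array([526. , 204.8]), array([31.1, 45.9]), np.float64(2.8)] [525.6 204.8  23. ] zmax 28.9
v3 265 [array([588.2, 206.9]), array([31.1, 46.1]), np.float64(2.2)] [587.8 206.2  23.1] zmax 28.6
v4 269 [array([650.3, 208.3]), array([31.1, 45.7]), np.float64(1.3)] [650.  208.2  22.9] zmax 28.6
plate v2 4959 [array([556.6, 206.4]), array([360.1,  73.7]), np.float64(1.7)]
plate b 4811 [array([ 552.5, -221.9]), array([273.2, 105.7
[... 445 characters left out ...]
523.8, -224.5]), array([30.6, 77.8]), np.float64(9.4)] zmax 53.6
d 654 [array([ 462.4, -233.1]), array([31.4, 92.5]), np.float64(12.0)] zmax 53.5
v1 316 [array([464.1, 202.5]), array([32.5, 45.7]), np.float64(0.8)] [465.5 202.   22.9] zmax 28.7
v2 337 [array([527.4, 203.9]), array([31.9, 45. ]), np.float64(0.6)] [527.7 203.8  22.8] zmax 28.5
v3 381 [array([588.9, 206.4]), array([46. , 29.8]), np.float64(89.0)] [589.  206.3  22.6] zmax 28.4
v4 451 [array([649.2, 207.8]), array([33.4, 43.9]), np.float64(2.5)] [650.8 206.9  23.1] zmax 29.0
plate v2 5571 [array([556.7, 207.1]), array([362.3,  74.9]), np.float64(1.9)]
plate b 5376 [array([ 553.2, -216.5]), array([267.4,  92.4]), np.float64(10.3)]
```

>>> servo_tool(commands=[[-0.13,[0,0,0],[0,0,0.94]],[-0.13,[0,0,0],[0,0,0.94]],[-0.13,[0,0,0],[0,0,0.94]],[-0.13,[0,0,0],[0,0,0.94]],[-0.13,[0,0,0],[0,0,0.94]],[-0.13,[0,0,0],[0,0,0.94]],[-0.13,[0,0,0],[0,0,0.94]],[-0.13,[0,0,0],[0,0,0.94]],[-0.13,[0,0,0],[0,0,0.94]],[-0.13,[0,0,0],[0,0,0.94]]], squeeze=40)

```text
time_s: 0.98
eef_pos: [205.3, 483.1, 199.4]
ee_rot: [0.0, 0.641, 0.768, -0.0]
force: [0.2, 0.5, -0.7]
grip_width: 0.564
grip_force: 0.0
```

```bash
python3 - <<'E'
from h import *
go(460.5,-233.3,150,10.4)
E
```

```text
t 0.9833 pos [205.3 483.1 199.4] d [-0.7504  0.1231  0.0496] turn [-0.    0.   -0.02] w 0.564 gf 0.0
```

>>> servo_tool(commands=[[-0.13,[-0.0375,0.006,0],[0,0,0]],[-0.13,[-0.0375,0.006,0],[0,0,0]],[-0.13,[-0.0375,0.006,0],[0,0,0]],[-0.13,[-0.0375,0.006,0],[0,0,0]],[-0.13,[-0.0375,0.006,0],[0,0,0]],[-0.13,[-0.0375,0.006,0],[0,0,0]],[-0.13,[-0.0375,0.006,0],[0,0,0]],[-0.13,[-0.0375,0.006,0],[0,0,0]],[-0.13,[-0.0375,0.006,0],[0,0,0]],[-0.13,[-0.0375,0.006,0],[0,0,0]]])

```text
time_s: 1.82
eef_pos: [333.2, 123.8, 199.7]
ee_rot: [0.0, 0.639, 0.769, 0.0]
force: [0.9, -0.8, 0.2]
grip_width: 0.568
grip_force: 0.0
```

>>> servo_tool(commands=[[-0.13,[-0.0375,0.006,0.005],[0,0,0]],[-0.13,[-0.0375,0.006,0.005],[0,0,0]],[-0.13,[-0.0375,0.006,0.005],[0,0,0]],[-0.13,[-0.0375,0.006,0.005],[0,0,0]],[-0.13,[-0.0375,0.006,0.005],[0,0,0]],[-0.13,[-0.0375,0.006,0.005],[0,0,0]],[-0.13,[-0.0375,0.006,0.005],[0,0,0]],[-0.13,[-0.0375,0.006,0.005],[0,0,0]],[-0.13,[-0.0375,0.006,0.005],[0,0,0]],[-0.13,[-0.02,0.003,0.005],[0,0,0]]])

```text
time_s: 2.65
eef_pos: [455.3, -218.9, 148.9]
ee_rot: [0.0, 0.64, 0.769, -0.0]
force: [0.4, 1.3, 0.4]
grip_width: 0.567
grip_force: 0.0
```

```bash
python3 - <<'E'
from h import *
go(460.5,-233.3,20,10.4);print(sense()["joints"].round(2))
c=capture("wrist");save("w1.png",c["pixels"])
E
```

```text
t 2.65 pos [ 455.3 -218.9  148.9] d [-0.015   0.0025  0.1289] turn [-0.    0.    0.01] w 0.567 gf 0.0
[-0.68  0.32  1.63 -0.    1.19 -0.86]
```

View pics/w1.png

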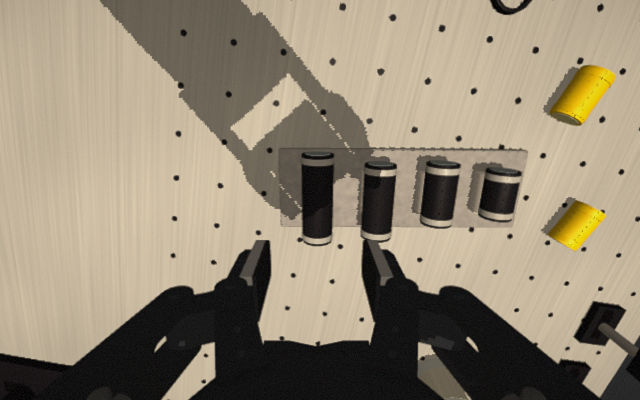

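>>> servo_tool(commands=[[-0.13,[-0.015,0.0025,0.01],[0,0,0]],[-0.13,[0,0,0.025],[0,0,0]],[-0.13,[0,0,0.025],[0,0,0]],[-0.13,[0,0,0.025],[0,0,0]],[-0.13,[0,0,0.017],[0,0,0]],[-0.13,[0,0,0.015],[0,0,0]],[-0.13,[0,0,0.01],[0,0,0]],[-0.13,[0,0,0.005],[0,0,0]],[-0.13,[0,0,0],[0,0,0]],[-0.13,[0,0,0],[0,0,0]]])

```text
time_s: 3.53
eef_pos: [460.3, -229.9, 18.1]
ee_rot: [0.0, 0.639, 0.769, -0.0]
force: [-0.3, -0.4, -0.2]
grip_width: 0.563
grip_force: 0.0
```

>>> servo_tool(commands=[[0.5,[0,0,0],[0,0,0]],[0.5,[0,0,0],[0,0,0]],[0.5,[0,0,0],[0,0,0]],[0.5,[0,0,0],[0,0,0]],[0.5,[0,0,0],[0,0,0]],[0.5,[0,0,0],[0,0,0]]], squeeze=40)

```text
time_s: 4.03
eef_pos: [460.2, -229.9, 17.9]
ee_rot: [0.0, 0.639, 0.769, -0.0]
force: [0.9, -0.2, 2.7]
grip_width: 0.251
grip_force: 1.1
```

```bash
python3 - <<'E'
from h import *
c=capture("wrist");save("w2.png",c["pixels"])
E
```

```text
(no output)
```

View pics/w2.png

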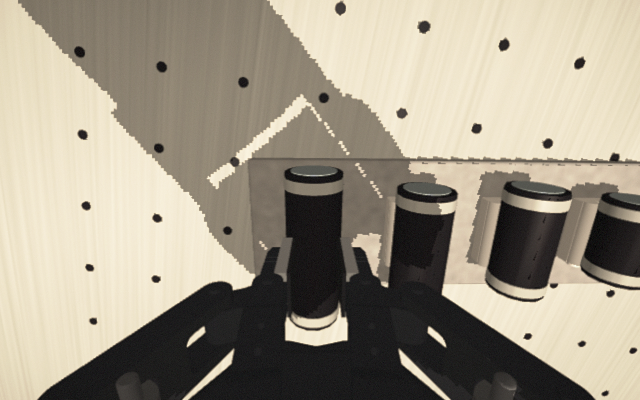

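The fingers straddle barrel_d at about (315,260) and are just touching it, so I'll close to full squeeze.

>>> servo_tool(commands=[[1,[0,0,0],[0,0,0]],[1,[0,0,0],[0,0,0]],[1,[0,0,0],[0,0,0]],[1,[0,0,0],[0,0,0]],[1,[0,0,-0.002],[0,0,0]],[1,[0,0,-0.006],[0,0,0]],[1,[0,0,-0.02],[0,0,0]],[1,[0,0,-0.03],[0,0,0]],[1,[0,0,-0.03],[0,0,0]],[1,[0,0,0],[0,0,0]]], squeeze=40)

```text
time_s: 4.92
eef_pos: [462.1, -231.1, 110.8]
ee_rot: [0.004, 0.639, 0.769, 0.0]
force: [1.1, -0.9, 0.3]
grip_width: 0.002
grip_force: 0.0
```

```bash
python3 - <<'E'
from h import *
go(464,203,106,1.7)
E
```

```text
t 4.9167 pos [ 462.1 -231.1  110.8] d [0.4264 0.0817 0.0025] turn [0.06 0.06 1.48] w 0.002 gf 0.0
```

```bash
python3 - <<'E'
from h import *
c=capture("wrist");save("w3.png",c["pixels"])
s=sense();q=s["ee_rot"];R=Ro.from_quat([q[1],q[2],q[3],q[0]])
z=c["z_map"];h,w=z.shape
K=np.array([[c["fx"],0,c["cx"]],[0,c["fy"],c["cy"]],[0,0,1]])
u,v=np.meshgrid(np.arange(w),np.arange(h))
p=cv2.undistortPoints(np.stack([u,v],-1).reshape(-1,1,2).astype(float),K,np.array(c["distortion"],float)).reshape(h,w,2)
T=np.array(c["T_tool_cam"]);P=np.dstack([p[...,0]*z,p[...,1]*z,z])@T[:3,:3].T+T[:3,3]
W=R.apply(P.reshape(-1,3)).reshape(P.shape)+s["eef_pos"];np.savez("w3.npz",P=W,z=z)
for lo,hi in((440,490),(490,550),(550,610),(610,670)):
    m=(z>0)&(W[...,0]>lo-10)&(W[...,0]<hi+10)&(W[...,1]<-140)&(W[...,1]>-300)&(W[...,2]>36)&(W[...,2]<60)
    n,lab,st,ce=cv2.connectedComponentsWithStats(m.astype(np.uint8))
    for i in range(1,n):
        if st[i,4]>300:
            X=W[lab==i];r=cv2.minAreaRect(X[:,:2].astype(np.float32));print(lo,st[i,4],[np.round(t,1) for t in r],np.percentile(X[:,2],97).round(1))
E
```

```text
440 3447 [array([ 458.6, -230. ]), array([31.6, 91.2]), np.float64(10.2)] 51.2
490 3245 [array([ 519.8, -222.4]), array([31.7, 78.8]), np.float64(10.5)] 51.2
550 2761 [array([ 579.1, -203.3]), array([30.8, 65.2]), np.float64(10.3)] 51.1
610 2234 [array([ 638.7, -192.8]), array([30.3, 51.5]), np.float64(7.9)] 50.9
```

View pics/w3.png

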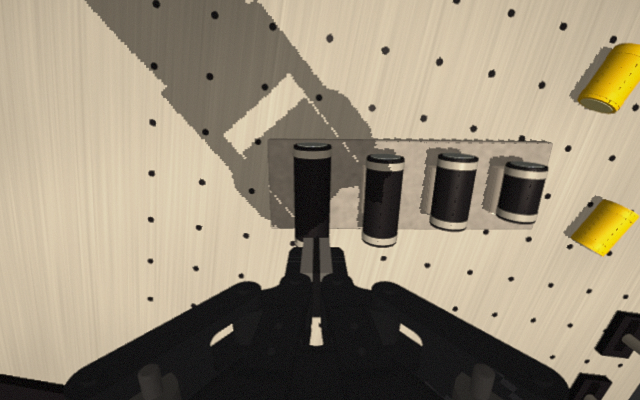

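The gripper closed empty and the barrels did not move: barrel_d is at (312,195), still in its seat. I'll regrasp a bit lower and check the grip before lifting.

>>> servo_tool(commands=[[-0.13,[0,0,0],[0,0,0]],[-0.13,[0,0,0],[0,0,0]],[-0.13,[0,0,0],[0,0,0]],[-0.13,[0,0,0],[0,0,0]],[-0.13,[0,0,0],[0,0,0]],[-0.13,[0,0,0],[0,0,0]]])

```text
time_s: 5.47
eef_pos: [459.9, -229.6, 105.2]
ee_rot: [-0.0, 0.639, 0.769, 0.0]
force: [-0.3, 0.2, 0.6]
grip_width: 0.562
grip_force: 0.0
```

```bash
python3 - <<'E'
from h import *
go(459.5,-231,14,10.4)
E
```

```text
t 5.4667 pos [ 459.9 -229.6  105.2] d [-0.0014 -0.0006  0.0912] turn [-0.   -0.01  0.03] w 0.562 gf 0.0
```

>>> servo_tool(commands=[[-0.13,[-0.0014,-0.0006,0.02],[0,0,0]],[-0.13,[0,0,0.025],[0,0,0]],[-0.13,[0,0,0.02],[0,0,0]],[-0.13,[0,0,0.015],[0,0,0]],[-0.13,[0,0,0.007],[0,0,0]],[-0.13,[0,0,0.004],[0,0,0]],[-0.13,[0,0,0],[0,0,0]],[0.3,[0,0,0],[0,0,0]],[0.3,[0,0,0],[0,0,0]],[0.3,[0,0,0],[0,0,0]]])

```text
time_s: 6.3
eef_pos: [460.1, -231.5, 15.4]
ee_rot: [0.001, 0.639, 0.769, -0.0]
force: [-0.3, -0.7, -0.1]
grip_width: 0.347
grip_force: 0.0
```

>>> servo_tool(commands=[[1,[0,0,0],[0,0,0]],[1,[0,0,0],[0,0,0]]], squeeze=30)

```text
time_s: 6.47
eef_pos: [459.5, -231.6, 15.8]
ee_rot: [0.0, 0.639, 0.769, -0.0]
force: [-4.6, -0.4, 10.1]
grip_width: 0.232
grip_force: 24.1
```

>>> servo_tool(commands=[[1,[0,0,0],[0,0,0]],[1,[0,0,0],[0,0,0]]])

```text
time_s: 6.63
eef_pos: [459.5, -231.6, 15.8]
ee_rot: [0.0, 0.639, 0.769, -0.0]
force: [-5.4, 0.5, 11.1]
grip_width: 0.232
grip_force: 24.1
```

```bash
cat >> h.py <<'E'
def wrist():
    s=sense();c=capture("wrist");q=s["ee_rot"];R=Ro.from_quat([q[1],q[2],q[3],q[0]])
    z=c["z_map"];h,w=z.shape
    K=np.array([[c["fx"],0,c["cx"]],[0,c["fy"],c["cy"]],[0,0,1]])
    u,v=np.meshgrid(np.arange(w),np.arange(h))
    p=cv2.undistortPoints(np.stack([u,v],-1).reshape(-1,1,2).astype(float),K,np.array(c["distortion"],float)).reshape(h,w,2)
    T=np.array(c["T_tool_cam"]);P=np.dstack([p[...,0]*z,p[...,1]*z,z])@T[:3,:3].T+T[:3,3]
    return c,P,R.apply(P.reshape(-1,3)).reshape(P.shape)+s["eef_pos"]
E
python3 - <<'E'
from h import *
c,P,W=wrist();save("w4.png",cv2.resize(c["pixels"][200:400,180:460],None,fx=2.8,fy=2.8))
for v in range(200,330,8):
    print(v,[tuple(P[v,u].round(0).astype(int)) for u in (264,272,280,288,296,316,334,342,350,358,366)])
E
```

```text
200 [(np.int64(19), np.int64(-32), np.int64(6)), (np.int64(19), np.int64(-27), np.int64(5)), (np.int64(19), np.int64(-22), np.int64(5)), (np.int64(30), np.int64(-13), np.int64(-28)), (np.int64(32), np.int64(-9), np.int64(-34)), (np.int64(33), np.int64(1), np.int64(-38)), (np.int64(32), np.int64(10), np.int64(-34)), (np.int64(31), np.int64(15), np.int64(-30)), (np.int64(19), np.int64(23), np.int64(4)), (np.int64(19), np.int64(28), np.int64(5)), (np.int64(19), np.int64(33), np.int64(6))]
208 [(np.int64(14), np.int64(-32), np.int64(4)), (np.int64(14), np.int64(-27), np.int64(5)), (np.int64(13), np.int64(-22), np.int64(6)), (np.int64(25), np.int64(-14), np.int64(-27)), (np.int64(28), np.int64(-9), np.int64(-35)), (np.int64(29), np.int64(1), np.int64(-38)), (np.int64(28), np.int64(10), np.int64(-34)), (np.int64(26), np.int64(15), np.int64(-30)), (np.int64(14), np.int64(23), np.int64(5)), (np.int64(14), np.int64(28), np.int64(4)), (np.int64(14), np.int64(34), np.int64(6))]
216 [(np.int64(8), np.int64(-33), np.int64(5)), (np.int64(8), np.int64(-27), np.int64(5)), (np.int64(8), np.int64(-22)
[... 6676 characters left out ...]
(-33)), (np.int64(-83), np.int64(22), np.int64(15)), (np.int64(19), np.int64(11), np.int64(-105)), (np.int64(18), np.int64(14), np.int64(-104)), (np.int64(19), np.int64(16), np.int64(-105))]
328 [(np.int64(19), np.int64(-13), np.int64(-109)), (np.int64(19), np.int64(-11), np.int64(-108)), (np.int64(19), np.int64(-9), np.int64(-108)), (np.int64(-90), np.int64(-21), np.int64(15)), (np.int64(-91), np.int64(-15), np.int64(16)), (np.int64(-44), np.int64(1), np.int64(-38)), (np.int64(-92), np.int64(16), np.int64(16)), (np.int64(-90), np.int64(22), np.int64(14)), (np.int64(19), np.int64(11), np.int64(-109)), (np.int64(18), np.int64(13), np.int64(-108)), (np.int64(20), np.int64(15), np.int64(-109))]
```

View pics/w4.png

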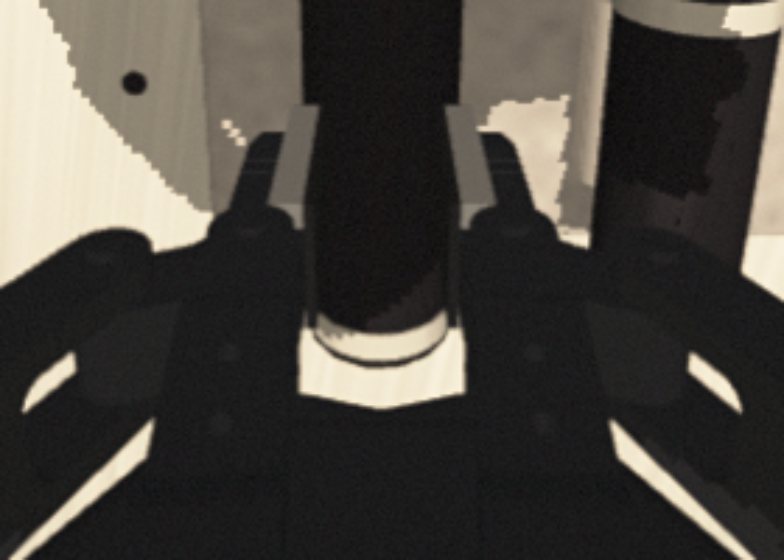

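The pads end about 35 mm above the nominal TCP, at tool z ≈ -38, level with the barrel's top. That explains the slip and the upward force, so the real grasp needs a TCP about 22 mm lower. I'll go down in steps and watch the force.

>>> servo_tool(commands=[[-0.13,[0,0,-0.005],[0,0,0]],[-0.13,[0,0,0],[0,0,0]],[-0.13,[0,0,0],[0,0,0]],[-0.13,[0,0,0],[0,0,0]],[-0.13,[0,0,0],[0,0,0]],[-0.13,[0,0,0.005],[0,0,0]],[-0.13,[0,0,0.005],[0,0,0]],[-0.13,[0,0,0.004],[0,0,0]],[-0.13,[0,0,0],[0,0,0]]])

```text
time_s: 7.43
eef_pos: [459.1, -230.7, 4.4]
ee_rot: [-0.001, 0.639, 0.769, 0.0]
force: [0.1, -0.4, -0.7]
grip_width: 0.566
grip_force: 0.0
```

```bash
python3 - <<'E'
from h import *
go(459.5,-231,-5,10.4)
c,P,W=wrist()
cl=c["pixels"];
# lowest visible finger points: |x|<20, 18<|y|<45, z between -110 and -8
for sg in(-1,1):
    m=(abs(P[...,0])<20)&(sg*P[...,1]>17)&(sg*P[...,1]<45)&(P[...,2]<-12)&(P[...,2]>-70)&(c["z_map"]>0)
    X=P[m];print(len(X),np.percentile(X[:,2],[90,97,99.5]).round(1) if len(X) else '', X[X[:,2]>np.percentile(X[:,2],90)].mean(0).round(1))
E
```

```text
t 7.4333 pos [ 459.1 -230.7    4.4] d [-0.0003  0.0003  0.0094] turn [-0.01 -0.02  0.03] w 0.566 gf 0.0
1353 [-43.  -38.9 -36.3] [  5.1 -24.2 -39.9]
1381 [-42.7 -38.7 -36.1] [  5.1  26.5 -39.7]
```

>>> servo_tool(commands=[[-0.13,[0,0,0.004],[0,0,0]],[-0.13,[0,0,0.004],[0,0,0]],[-0.13,[0,0,0.0045],[0,0,0]],[-0.13,[0,0,0],[0,0,0]],[0.2,[0,0,0],[0,0,0]],[0.2,[0,0,0],[0,0,0]],[0.2,[0,0,0],[0,0,0]]])

```text
time_s: 8.07
eef_pos: [459.8, -231.2, -6.8]
ee_rot: [0.0, 0.639, 0.769, 0.0]
force: [0.4, -0.4, -0.3]
grip_width: 0.403
grip_force: 0.0
```

>>> servo_tool(commands=[[1,[0,0,0],[0,0,0]],[1,[0,0,0],[0,0,0]],[1,[0,0,0],[0,0,0]]], squeeze=30)

```text
time_s: 8.32
eef_pos: [458.9, -231.4, -6.5]
ee_rot: [-0.001, 0.639, 0.769, -0.001]
force: [-6.4, -1.4, 6.2]
grip_width: 0.362
grip_force: 29.3
```

```bash
python3 - <<'E'
from h import *
go(460,-231,-8,10.4);print(sense()["force"])
c,P,W=wrist()
# lowest gripper parts far out in y (post clearance): per |y| band the max tool z
for a in range(40,100,8):
    m=(abs(P[...,0])<45)&(abs(P[...,1])>a)&(abs(P[...,1])<a+8)&(P[...,2]<-65)&(c["z_map"]>0)
    print(a,m.sum(),P[m][:,2].max().round(1) if m.any() else '')
E
```

```text
t 8.3167 pos [ 458.9 -231.4   -6.5] d [0.0001 0.0012 0.0015] turn [-0.02 -0.    0.03] w 0.362 gf 29.26524192094803
[-6.44420159 -1.44074497  6.21337534]
40 10275 -77.6
48 6245 -81.7
56 2839 -100.5
64 160 -118.1
72 0 
80 0 
88 0 
96 0
```

```bash
python3 - <<'E'
from h import *
c,P,W=wrist()
for zt in (-86,-90,-94,-98,-102):
    m=(abs(P[...,0])<60)&(abs(P[...,1])>30)&(P[...,2]<-65)&(P[...,2]>zt)&(c["z_map"]>0)
    X=P[m];print(zt,"max|y|",abs(X[:,1]).max().round(1),"x range at |y|>45",X[abs(X[:,1])>45][:,0].min().round(1),X[abs(X[:,1])>45][:,0].max().round(1))
E
```

```text
-86 max|y| 50.6 x range at |y|>45 -6.6 15.2
-90 max|y| 52.1 x range at |y|>45 -7.1 15.2
-94 max|y| 53.6 x range at |y|>45 -7.4 15.2
-98 max|y| 55.6 x range at |y|>45 -7.7 15.2
-102 max|y| 57.3 x range at |y|>45 -7.7 15.2
```

Here the opening (0.362) is close to a full 32 mm diameter and the grip is 29 N, so the pads now cover the axis. Their tips also stay clear of the block tops and the post. Lift test next.

>>> servo_tool(commands=[[1,[0,0,0],[0,0,0]],[1,[0,0,-0.003],[0,0,0]],[1,[0,0,-0.007],[0,0,0]],[1,[0,0,-0.012],[0,0,0]],[1,[0,0,-0.02],[0,0,0]],[1,[0,0,-0.025],[0,0,0]],[1,[0,0,-0.02],[0,0,0]],[1,[0,0,-0.01],[0,0,0]],[1,[0,0,0],[0,0,0]]], squeeze=40)

```text
time_s: 9.17
eef_pos: [460.7, -231.8, 92.3]
ee_rot: [0.002, 0.639, 0.769, 0.0]
force: [-1.0, -0.4, -1.3]
grip_width: 0.355
grip_force: 39.8
```

```bash
python3 - <<'E'
from h import *
go(464,203,91,1.7)
c,P,W=wrist()
m=(W[...,2]>85)&(abs(P[...,0])<60)&(abs(P[...,1])<12)&(P[...,2]>-60)
print("barrel x extent",P[m][:,0].min(),P[m][:,0].max(),"top tool z",np.percentile(P[m][:,2],5))
E
```

```text
t 9.1667 pos [ 460.7 -231.8   92.3] d [4.268e-01 8.310e-02 1.000e-04] turn [0.03 0.03 1.48] w 0.355 gf 39.823978543281555
barrel x extent -38.052744591878906 46.18307975292126 top tool z -59.76885768871642
```

>>> servo_tool(commands=[[1,[0.02,0.004,0],[0,0,0]],[1,[0.035,0.007,0],[0,0,0]],[1,[0.04,0.008,0],[0,0,0]],[1,[0.04,0.008,0],[0,0,0]],[1,[0.04,0.008,0],[0,0,0]],[1,[0.04,0.008,0],[0,0,0]],[1,[0.04,0.008,0],[0,0,0]],[1,[0.04,0.008,0],[0,0,0]],[1,[0.04,0.008,0],[0,0,0.5]],[1,[0.035,0.007,0],[0,0,0.5]]])

```text
time_s: 10.05
eef_pos: [464.9, 148.5, 88.7]
ee_rot: [-0.001, 0.679, 0.734, -0.001]
force: [0.9, -0.6, -1.2]
grip_width: 0.359
grip_force: 39.8
```

>>> servo_tool(commands=[[1,[0.03,0.003,0],[0,0,0.48]],[1,[0.015,0.001,0],[0,0,0]],[1,[0,0,0],[0,0,0]]])

```text
time_s: 10.3
eef_pos: [466.4, 193.8, 88.5]
ee_rot: [-0.001, 0.695, 0.719, -0.001]
force: [0.6, 0.3, -1.1]
grip_width: 0.36
grip_force: 39.8
```

```bash
cat >> h.py <<'E'
def blocks():
    c,P,W=wrist()
    m0=(c["z_map"]>0)&(W[...,1]>150)&(W[...,1]<260)
    print("tablez",np.median(W[m0&(abs(W[...,2])<6)][:,2]).round(1))
    for x,y in((464,203),(526,204.8),(588,206.6),(650,208.4)):
        m=m0&(np.hypot(W[...,0]-x,W[...,1]-y)<32)&(W[...,2]>17)&(W[...,2]<31)
        X=W[m]
        if len(X)>100:
            r=cv2.minAreaRect(X[:,:2].astype(np.float32));print(x,len(X),[np.round(t,1) for t in r],X[:,2].max().round(1))
    m=m0&(W[...,2]>70)&(np.hypot(W[...,0]-402,W[...,1]-201)<20)
    if m.any():print("post",W[m].mean(0).round(1),W[m][:,2].max())
    return c,P,W
E
python3 - <<'E'
from h import *
c,P,W=blocks();save("w5.png",c["pixels"])
go(464,203,-4.6,1.7)
E
```

```text
tablez 0.8
464 460 [array([463.9, 222.1]), array([29.7, 11. ]), np.float64(1.9)] 29.8
526 1912 [array([526.4, 207.2]), array([30.1, 44.9]), np.float64(1.5)] 30.6
588 2000 [array([588.7, 209.2]), array([30.9, 44.8]), np.float64(1.4)] 30.6
650 2057 [array([650.7, 210.7]), array([32.3, 44.3]), np.float64(1.1)] 30.0
post [414.1 204.9 192.2] 217.14188394401802
t 10.35 pos [466.5 192.2  88.5] d [ 0.0109 -0.0019  0.0931] turn [-0.03  0.    0.03] w 0.365 gf 39.8438823223114
```

View pics/w5.png

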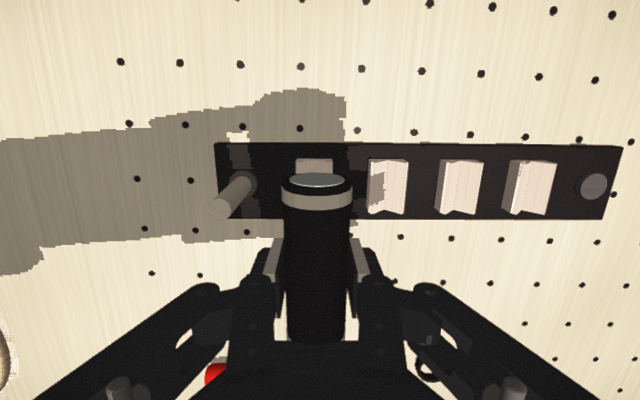

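>>> servo_tool(commands=[[1,[0.012,-0.002,0],[0,0,0]],[1,[0,0,0.015],[0,0,0]],[1,[0,0,0.025],[0,0,0]],[1,[0,0,0.022],[0,0,0]],[1,[0,0,0.015],[0,0,0]],[1,[0,0,0.008],[0,0,0]],[1,[0,0,0],[0,0,0]],[1,[0,0,0],[0,0,0]]])

```text
time_s: 11.02
eef_pos: [465.4, 202.9, 5.3]
ee_rot: [-0.0, 0.697, 0.717, -0.0]
force: [-0.1, -0.3, -1.8]
grip_width: 0.358
grip_force: 39.9
```

>>> servo_tool(commands=[[1,[0,0,0.003],[0,0,0]],[1,[0,0,0.002],[0,0,0]],[1,[0,0,0.001],[0,0,0]],[1,[0,0,0],[0,0,0]]])

```text
time_s: 11.35
eef_pos: [465.2, 203.2, -0.8]
ee_rot: [0.0, 0.697, 0.718, 0.0]
force: [0.1, -0.7, -2.7]
grip_width: 0.359
grip_force: 39.9
```

>>> servo_tool(commands=[[1,[0,-0.0007,0.0015],[0,0,0]],[1,[0,0,0.001],[0,0,0]],[1,[0,0,0],[0,0,0]]])

```text
time_s: 11.6
eef_pos: [464.3, 203.1, -3.5]
ee_rot: [-0.0, 0.697, 0.718, -0.0]
force: [-0.0, -0.9, -2.1]
grip_width: 0.356
grip_force: 39.9
```

>>> servo_tool(commands=[[1,[0,0,0.001],[0,0,0]],[1,[0,0,0],[0,0,0]]])

```text
time_s: 11.77
eef_pos: [464.5, 203.2, -4.0]
ee_rot: [0.0, 0.697, 0.718, 0.0]
force: [-3.2, -0.1, 2.6]
grip_width: 0.358
grip_force: 40.3
```

>>> servo_tool(commands=[[0.25,[0,0,0],[0,0,0]],[0.15,[0,0,0],[0,0,0]],[0.05,[0,0,0],[0,0,0]],[0.0,[0,0,0],[0,0,0]],[0.0,[0,0,0],[0,0,0]],[0.0,[0,0,-0.01],[0,0,0]],[0.0,[0,0,-0.02],[0,0,0]],[-0.13,[0,0,-0.03],[0,0,0]],[-0.13,[0,0,-0.035],[0,0,0]],[-0.13,[0,0,0],[0,0,0]]])

```text
time_s: 12.6
eef_pos: [467.6, 203.9, 97.2]
ee_rot: [0.003, 0.696, 0.718, 0.004]
force: [1.8, -0.0, 1.0]
grip_width: 0.564
grip_force: 0.0
```

```bash
cat >> h.py <<'E'
def placed():
    c,P,W=wrist();return placedW(c["z_map"],W)
def placedW(z,W):
    for g,(x,y) in enumerate(((464,203.5),(526,205.5),(588,207.2),(650,209))):
        m=(z>0)&(abs(W[...,0]-x)<28)&(abs(W[...,1]-y)<60)&(W[...,2]>40)&(W[...,2]<62)
        n,lab,st,_=cv2.connectedComponentsWithStats(m.astype(np.uint8))
        if n>1:
            i=1+st[1:,4].argmax();X=W[lab==i]
            if len(X)>60:
                r=cv2.minAreaRect(X[:,:2].astype(np.float32));print("groove",g+1,len(X),[np.round(t,1) for t in r],"top",np.percentile(X[:,2],97).round(1))
def topcheck():
    for n in("top","scene"):
        c=capture(n);placedW(c["z_map"],pts(c))
    return c
E
python3 - <<'E'
from h import *
topcheck();print();placed()
go(520.5,-223.5,86,10.4)
E
```

```text
groove 1 271 [array([464.5, 172.5]), array([31.3, 40. ]), np.float64(2.7)] top 56.4
groove 1 632 [array([465.7, 199.8]), array([32.6, 94.7]), np.float64(1.1)] top 56.0

groove 1 4432 [array([464.6, 202.9]), array([32. , 92.9]), np.float64(1.6)] top 55.8
t 12.75 pos [464.4 203.1  90.9] d [-0.4281  0.0434  0.0049] turn [ 0.01 -0.   -1.45] w 0.563 gf 0.0
```

barrel_d lies square in groove 1 (centre 464.6, 202.9, height right). Next is barrel_c.

>>> servo_tool(commands=[[-0.13,[-0.02,0.002,0],[0,0,0]],[-0.13,[-0.035,0.004,0],[0,0,0]],[-0.13,[-0.041,0.0042,0],[0,0,0]],[-0.13,[-0.041,0.0042,0],[0,0,0]],[-0.13,[-0.041,0.0042,0],[0,0,0]],[-0.13,[-0.041,0.0042,0],[0,0,0]],[-0.13,[-0.041,0.0042,0],[0,0,0]],[-0.13,[-0.041,0.0042,0],[0,0,0]],[-0.13,[-0.041,0.0042,0],[0,0,-0.5]],[-0.13,[-0.04,0.006,0],[0,0,-0.5]]])

```text
time_s: 13.58
eef_pos: [518.2, -178.9, 89.5]
ee_rot: [-0.001, 0.657, 0.754, -0.0]
force: [0.3, 0.5, 0.2]
grip_width: 0.565
grip_force: 0.0
```

>>> servo_tool(commands=[[-0.13,[-0.03,0.01,0],[0,0,-0.45]],[-0.13,[-0.01,0,0],[0,0,0]],[-0.13,[0,0,0],[0,0,0]],[-0.13,[0,0,0],[0,0,0]]])

```text
time_s: 13.92
eef_pos: [534.2, -214.4, 89.4]
ee_rot: [-0.001, 0.64, 0.768, -0.0]
force: [-0.7, -0.5, 0.5]
grip_width: 0.564
grip_force: 0.0
```

```bash
python3 - <<'E'
from h import *
go(521,-223.5,-6.5,10.4)
E
```

```text
t 13.9167 pos [ 534.2 -214.4   89.4] d [-0.0068 -0.0145  0.0959] turn [-0.02 -0.02 -0.01] w 0.564 gf 0.0
```

>>> servo_tool(commands=[[-0.13,[-0.0068,-0.015,0],[0,0,0]],[-0.13,[0,0,0.015],[0,0,0]],[-0.13,[0,0,0.025],[0,0,0]],[-0.13,[0,0,0.025],[0,0,0]],[-0.13,[0,0,0.015],[0,0,0]],[-0.13,[0,0,0.01],[0,0,0]],[-0.13,[0,0,0.006],[0,0,0]],[-0.13,[0,0,0],[0,0,0]],[0.1,[0,0,0],[0,0,0]],[0.15,[0,0,0],[0,0,0]]])

```text
time_s: 14.75
eef_pos: [522.0, -224.7, -4.4]
ee_rot: [0.001, 0.64, 0.768, 0.0]
force: [0.8, 1.1, 0.1]
grip_width: 0.425
grip_force: 0.0
```

>>> servo_tool(commands=[[0.2,[0,0,0],[0,0,0]],[1,[0,0,0],[0,0,0]],[1,[0,0,0],[0,0,0]],[1,[0,0,0],[0,0,0]]], squeeze=30)

```text
time_s: 15.08
eef_pos: [520.8, -225.0, -4.3]
ee_rot: [-0.0, 0.64, 0.768, -0.001]
force: [-8.0, -0.1, 8.1]
grip_width: 0.36
grip_force: 29.1
```

>>> servo_tool(commands=[[1,[0,0,0],[0,0,0]],[1,[0,0,-0.003],[0,0,0]],[1,[0,0,-0.007],[0,0,0]],[1,[0,0,-0.012],[0,0,0]],[1,[0,0,-0.02],[0,0,0]],[1,[0,0,-0.025],[0,0,0]],[1,[0,0,-0.02],[0,0,0]],[1,[0,0,-0.01],[0,0,0]],[1,[0,0,0],[0,0,0]]], squeeze=40)

```text
time_s: 15.83
eef_pos: [522.6, -225.3, 94.4]
ee_rot: [0.003, 0.64, 0.768, 0.0]
force: [0.4, 0.0, -1.2]
grip_width: 0.352
grip_force: 39.7
```

```bash
python3 - <<'E'
from h import *
go(526.2,205,93,1.7)
E
```

```text
t 15.8333 pos [ 522.6 -225.3   94.4] d [4.226e-01 8.130e-02 2.000e-04] turn [0.04 0.03 1.45] w 0.352 gf 39.729201793670654
```

>>> servo_tool(commands=[[1,[0.02,0.004,0],[0,0,0]],[1,[0.035,0.007,0],[0,0,0]],[1,[0.04,0.008,0],[0,0,0]],[1,[0.04,0.008,0],[0,0,0]],[1,[0.04,0.008,0],[0,0,0]],[1,[0.04,0.008,0],[0,0,0]],[1,[0.04,0.008,0],[0,0,0]],[1,[0.04,0.008,0],[0,0,0]],[1,[0.04,0.008,0],[0,0,0.5]],[1,[0.035,0.007,0],[0,0,0.5]]])

```text
time_s: 16.67
eef_pos: [528.1, 155.1, 90.6]
ee_rot: [-0.001, 0.68, 0.733, -0.001]
force: [0.9, -0.6, -0.4]
grip_width: 0.355
grip_force: 39.7
```

>>> servo_tool(commands=[[1,[0.03,0.001,0],[0,0,0.48]],[1,[0.02,0,0],[0,0,0]],[1,[0,0,0],[0,0,0]],[1,[0,0,0],[0,0,0]]])

```text
time_s: 17.0
eef_pos: [526.7, 203.1, 90.5]
ee_rot: [-0.0, 0.697, 0.717, -0.001]
force: [-0.8, 1.1, -1.4]
grip_width: 0.358
grip_force: 39.8
```

```bash
python3 - <<'E'
from h import *
go(526.3,205,-2.4,1.7)
c,P,W=wrist()
m=(abs(P[...,0])<70)&(abs(P[...,1])<12)&(P[...,2]>-62)&(P[...,2]<-40)&(c["z_map"]>0)
X=P[m];print("barrel far end tool x",np.percentile(X[:,0],99.5),"near",X[:,0].min(),"top",np.percentile(X[:,2],[5,50]))
E
```

```text
t 17.0 pos [526.7 203.1  90.5] d [ 0.0019 -0.0002  0.0929] turn [-0.02  0.   -0.01] w 0.358 gf 39.77931082248688
barrel far end tool x 41.157220505091715 near -37.646521300584894 top [-57.89249376 -56.04536463]
```

>>> servo_tool(commands=[[1,[0.001,0,0.015],[0,0,0]],[1,[0,0,0.025],[0,0,0]],[1,[0,0,0.022],[0,0,0]],[1,[0,0,0.015],[0,0,0]],[1,[0,0,0.008],[0,0,0]],[1,[0,0,0.003],[0,0,0]],[1,[0,0,0.002],[0,0,0]],[1,[0,0,0],[0,0,0]],[1,[0,0,0],[0,0,0]]])

```text
time_s: 17.8
eef_pos: [528.0, 203.4, 2.4]
ee_rot: [0.0, 0.698, 0.716, 0.001]
force: [0.6, 0.1, -1.8]
grip_width: 0.357
grip_force: 39.8
```

>>> servo_tool(commands=[[1,[0,0,0.001],[0,0,0]],[1,[0,0,0.0005],[0,0,0]],[1,[0,0,0],[0,0,0]]])

```text
time_s: 18.05
eef_pos: [527.5, 203.6, 0.3]
ee_rot: [0.0, 0.698, 0.716, 0.0]
force: [-1.4, 0.2, -1.6]
grip_width: 0.36
grip_force: 39.8
```

>>> servo_tool(commands=[[1,[0,-0.001,0.001],[0,0,0]],[1,[0,0,0.001],[0,0,0]],[1,[0,0,0],[0,0,0]]])

```text
time_s: 18.3
eef_pos: [526.3, 203.6, -1.9]
ee_rot: [-0.0, 0.698, 0.716, -0.0]
force: [-0.7, -0.4, -0.7]
grip_width: 0.357
grip_force: 39.8
```

>>> servo_tool(commands=[[1,[0,0,0.001],[0,0,0]],[1,[0,0,0],[0,0,0]]])

```text
time_s: 18.47
eef_pos: [526.4, 203.6, -2.0]
ee_rot: [-0.0, 0.698, 0.717, -0.0]
force: [-5.1, -0.6, 9.0]
grip_width: 0.357
grip_force: 40.8
```

Contact. Release and go to barrel_b.

>>> servo_tool(commands=[[0.25,[0,0,0],[0,0,0]],[0.15,[0,0,0],[0,0,0]],[0.05,[0,0,0],[0,0,0]],[0.0,[0,0,0],[0,0,0]],[0.0,[0,0,0],[0,0,0]],[0.0,[0,0,-0.01],[0,0,0]],[0.0,[0,0,-0.02],[0,0,0]],[-0.13,[0,0,-0.03],[0,0,0]],[-0.13,[0,0,-0.035],[0,0,0]],[-0.13,[0,0,0],[0,0,0]]])

```text
time_s: 19.3
eef_pos: [529.7, 204.2, 99.3]
ee_rot: [0.003, 0.698, 0.716, 0.005]
force: [0.9, -0.6, 1.0]
grip_width: 0.565
grip_force: 0.0
```

```bash
python3 - <<'E'
from h import *
placed()
go(580.5,-204.5,90,10.4)
E
```

```text
groove 1 4117 [array([465.8, 202.8]), array([31.7, 93.2]), np.float64(1.4)] top 55.9
groove 2 3627 [array([526.6, 205.3]), array([32., 79.]), np.float64(1.6)] top 55.9
t 19.35 pos [528.5 203.9  96.2] d [-0.4097  0.0411  0.006 ] turn [ 0.07 -0.   -1.48] w 0.561 gf 0.0
```

>>> servo_tool(commands=[[-0.13,[-0.02,0.002,0],[0,0,0]],[-0.13,[-0.035,0.004,0],[0,0,0]],[-0.13,[-0.04,0.004,0],[0,0,0]],[-0.13,[-0.04,0.004,0],[0,0,0]],[-0.13,[-0.04,0.004,0],[0,0,0]],[-0.13,[-0.04,0.004,0],[0,0,0]],[-0.13,[-0.04,0.004,0],[0,0,0]],[-0.13,[-0.04,0.004,0],[0,0,0]],[-0.13,[-0.04,0.003,0],[0,0,-0.5]],[-0.13,[-0.035,0.003,0],[0,0,-0.5]]])

```text
time_s: 20.18
eef_pos: [573.5, -167.6, 91.6]
ee_rot: [-0.0, 0.659, 0.752, -0.0]
force: [1.0, -0.0, -0.3]
grip_width: 0.563
grip_force: 0.0
```

>>> servo_tool(commands=[[-0.13,[-0.025,0,0],[0,0,-0.46]],[-0.13,[-0.005,0,0],[0,0,0]],[-0.13,[0,0,0],[0,0,0]],[-0.13,[0,0,0],[0,0,0]]])

```text
time_s: 20.52
eef_pos: [577.9, -193.9, 91.6]
ee_rot: [-0.001, 0.641, 0.767, 0.0]
force: [-0.2, 0.7, -0.3]
grip_width: 0.566
grip_force: 0.0
```

```bash
python3 - <<'E'
from h import *
go(580,-204.5,-6,10.4)
E
```

```text
t 20.5167 pos [ 577.9 -193.9   91.6] d [-0.0109  0.0003  0.0976] turn [-0.01 -0.01 -0.03] w 0.566 gf 0.0
```

>>> servo_tool(commands=[[-0.13,[-0.011,0,0],[0,0,0]],[-0.13,[0,0,0.015],[0,0,0]],[-0.13,[0,0,0.025],[0,0,0]],[-0.13,[0,0,0.025],[0,0,0]],[-0.13,[0,0,0.017],[0,0,0]],[-0.13,[0,0,0.01],[0,0,0]],[-0.13,[0,0,0.006],[0,0,0]],[-0.13,[0,0,0],[0,0,0]],[0.1,[0,0,0],[0,0,0]],[0.15,[0,0,0],[0,0,0]]])

```text
time_s: 21.35
eef_pos: [580.9, -205.9, -4.6]
ee_rot: [0.001, 0.641, 0.768, 0.0]
force: [-0.1, 0.5, -0.6]
grip_width: 0.424
grip_force: 0.0
```

>>> servo_tool(commands=[[0.2,[0,0,0],[0,0,0]],[1,[0,0,0],[0,0,0]],[1,[0,0,0],[0,0,0]],[1,[0,0,0],[0,0,0]]], squeeze=30)

```text
time_s: 21.68
eef_pos: [580.3, -206.0, -4.7]
ee_rot: [0.0, 0.641, 0.768, -0.0]
force: [-3.8, -0.2, 6.2]
grip_width: 0.361
grip_force: 29.4
```

>>> servo_tool(commands=[[1,[0,0,0],[0,0,0]],[1,[0,0,-0.003],[0,0,0]],[1,[0,0,-0.007],[0,0,0]],[1,[0,0,-0.012],[0,0,0]],[1,[0,0,-0.02],[0,0,0]],[1,[0,0,-0.025],[0,0,0]],[1,[0,0,-0.02],[0,0,0]],[1,[0,0,-0.01],[0,0,0]],[1,[0,0,0],[0,0,0]]], squeeze=40)

```text
time_s: 22.43
eef_pos: [581.4, -206.3, 94.2]
ee_rot: [0.003, 0.641, 0.768, 0.0]
force: [0.6, -1.3, -0.7]
grip_width: 0.361
grip_force: 39.7
```

```bash
python3 - <<'E'
from h import *
go(588.3,206.5,93,1.7)
E
```

```text
t 22.4333 pos [ 581.4 -206.3   94.2] d [4.049e-01 8.050e-02 2.000e-04] turn [0.04 0.03 1.43] w 0.361 gf 39.719789028167725
```

>>> servo_tool(commands=[[1,[0.02,0.004,0],[0,0,0]],[1,[0.035,0.007,0],[0,0,0]],[1,[0.04,0.008,0],[0,0,0]],[1,[0.04,0.008,0],[0,0,0]],[1,[0.04,0.008,0],[0,0,0]],[1,[0.04,0.008,0],[0,0,0]],[1,[0.04,0.008,0],[0,0,0]],[1,[0.04,0.008,0],[0,0,0]],[1,[0.035,0.007,0],[0,0,0.5]],[1,[0.035,0.007,0],[0,0,0.5]]])

```text
time_s: 23.27
eef_pos: [587.6, 168.5, 89.9]
ee_rot: [-0.001, 0.681, 0.732, -0.001]
force: [0.9, -0.7, -1.0]
grip_width: 0.359
grip_force: 39.8
```

>>> servo_tool(commands=[[1,[0.025,0.001,0],[0,0,0.43]],[1,[0.014,0,0],[0,0,0]],[1,[0,0,0],[0,0,0]],[1,[0,0,0],[0,0,0]]])

```text
time_s: 23.6
eef_pos: [587.2, 205.0, 90.3]
ee_rot: [-0.0, 0.696, 0.718, -0.001]
force: [0.2, 0.5, -1.1]
grip_width: 0.362
grip_force: 39.8
```

```bash
python3 - <<'E'
from h import *
go(588.3,206.5,-2.4,1.7)
E
```

```text
t 23.6 pos [587.2 205.   90.3] d [0.0016 0.0013 0.0927] turn [-0.01  0.01  0.02] w 0.362 gf 39.765658378601074
```

>>> servo_tool(commands=[[1,[0.001,0.001,0.015],[0,0,0]],[1,[0,0,0.025],[0,0,0]],[1,[0,0,0.022],[0,0,0]],[1,[0,0,0.015],[0,0,0]],[1,[0,0,0.008],[0,0,0]],[1,[0,0,0.003],[0,0,0]],[1,[0,0,0.002],[0,0,0]],[1,[0,0,0],[0,0,0]],[1,[0,0,0],[0,0,0]]])

```text
time_s: 24.35
eef_pos: [589.1, 206.3, 2.1]
ee_rot: [0.001, 0.697, 0.717, 0.001]
force: [-0.3, 0.3, -0.7]
grip_width: 0.358
grip_force: 39.8
```

>>> servo_tool(commands=[[1,[0,-0.001,0.0015],[0,0,0]],[1,[0,0,0.001],[0,0,0]],[1,[0,0,0.001],[0,0,0]],[1,[0,0,0],[0,0,0]]])

```text
time_s: 24.68
eef_pos: [587.6, 206.5, -2.2]
ee_rot: [0.0, 0.696, 0.718, 0.0]
force: [0.4, 0.9, -0.4]
grip_width: 0.355
grip_force: 39.8
```

>>> servo_tool(commands=[[1,[0,0,0.001],[0,0,0]],[1,[0,0,0],[0,0,0]]])

```text
time_s: 24.85
eef_pos: [588.0, 206.5, -2.7]
ee_rot: [0.0, 0.697, 0.718, 0.001]
force: [0.1, -0.4, 4.7]
grip_width: 0.359
grip_force: 40.3
```

>>> servo_tool(commands=[[0.25,[0,0,0],[0,0,0]],[0.15,[0,0,0],[0,0,0]],[0.05,[0,0,0],[0,0,0]],[0.0,[0,0,0],[0,0,0]],[0.0,[0,0,0],[0,0,0]],[0.0,[0,0,-0.01],[0,0,0]],[0.0,[0,0,-0.02],[0,0,0]],[-0.13,[0,0,-0.03],[0,0,0]],[-0.13,[0,0,-0.035],[0,0,0]],[-0.13,[0,0,0],[0,0,0]]])

```text
time_s: 25.68
eef_pos: [590.7, 207.0, 99.4]
ee_rot: [0.004, 0.696, 0.718, 0.005]
force: [-0.3, -0.4, 0.9]
grip_width: 0.564
grip_force: 0.0
```

```bash
python3 - <<'E'
from h import *
placed()
go(640,-194,90,10.4)
E
```

```text
groove 1 4410 [array([465.5, 202.8]), array([32. , 93.5]), np.float64(1.7)] top 55.9
groove 2 3598 [array([528. , 205.5]), array([31.8, 78.7]), np.float64(1.8)] top 55.8
groove 3 2998 [array([588.5, 208.4]), array([31.8, 64.7]), np.float64(1.6)] top 55.9
t 25.7333 pos [589.4 206.8  96.1] d [-0.4021  0.0386  0.006 ] turn [ 0.07 -0.   -1.45] w 0.566 gf 0.0
```

>>> servo_tool(commands=[[-0.13,[-0.02,0.002,0],[0,0,0]],[-0.13,[-0.035,0.004,0],[0,0,0]],[-0.13,[-0.04,0.004,0],[0,0,0]],[-0.13,[-0.04,0.004,0],[0,0,0]],[-0.13,[-0.04,0.004,0],[0,0,0]],[-0.13,[-0.04,0.004,0],[0,0,0]],[-0.13,[-0.04,0.004,0],[0,0,0]],[-0.13,[-0.04,0.004,0],[0,0,0]],[-0.13,[-0.04,0.003,0],[0,0,-0.5]],[-0.13,[-0.035,0,0],[0,0,-0.5]]])

```text
time_s: 26.57
eef_pos: [632.7, -164.9, 91.0]
ee_rot: [-0.001, 0.657, 0.753, -0.0]
force: [0.1, 0.2, 0.1]
grip_width: 0.566
grip_force: 0.0
```

>>> servo_tool(commands=[[-0.13,[-0.025,0,0],[0,0,-0.43]],[-0.13,[-0.007,0,0],[0,0,0]],[-0.13,[0,0,0],[0,0,0]],[-0.13,[0,0,0],[0,0,0]]])

```text
time_s: 26.9
eef_pos: [637.6, -193.0, 91.0]
ee_rot: [-0.001, 0.641, 0.767, 0.0]
force: [-0.3, -0.0, 0.1]
grip_width: 0.564
grip_force: 0.0
```

```bash
python3 - <<'E'
from h import *
c,P,W=wrist()
m=(c["z_map"]>0)&(np.hypot(W[...,0]-640,W[...,1]+194)<45)&(W[...,2]>36)&(W[...,2]<60)
n,lab,st,_=cv2.connectedComponentsWithStats(m.astype(np.uint8));i=1+st[1:,4].argmax()
X=W[lab==i];print(len(X),cv2.minAreaRect(X[:,:2].astype(np.float32)))
go(640,-194,-6,10.4)
E
```

```text
2513 ((641.8385009765625, -192.9738006591797), (31.93642234802246, 50.80464172363281), 11.16588306427002)
t 26.95 pos [ 637.7 -192.4   91.3] d [-0.0021  0.002   0.0973] turn [-0.01 -0.01 -0.02] w 0.567 gf 0.0
```

>>> servo_tool(commands=[[-0.13,[-0.001,0.003,0],[0,0,0]],[-0.13,[0,0,0.015],[0,0,0]],[-0.13,[0,0,0.025],[0,0,0]],[-0.13,[0,0,0.025],[0,0,0]],[-0.13,[0,0,0.017],[0,0,0]],[-0.13,[0,0,0.01],[0,0,0]],[-0.13,[0,0,0.006],[0,0,0]],[-0.13,[0,0,0],[0,0,0]],[0.1,[0,0,0],[0,0,0]],[0.15,[0,0,0],[0,0,0]]])

```text
time_s: 27.78
eef_pos: [641.7, -194.6, -5.0]
ee_rot: [0.001, 0.641, 0.768, 0.0]
force: [-0.6, 0.3, 0.3]
grip_width: 0.424
grip_force: 0.0
```

>>> servo_tool(commands=[[0.2,[0,0,0],[0,0,0]],[1,[0,0,0],[0,0,0]],[1,[0,0,0],[0,0,0]],[1,[0,0,0],[0,0,0]]], squeeze=30)

```text
time_s: 28.12
eef_pos: [641.3, -194.7, -5.2]
ee_rot: [0.001, 0.641, 0.768, 0.0]
force: [-2.4, 0.9, 6.9]
grip_width: 0.363
grip_force: 29.5
```

>>> servo_tool(commands=[[1,[0,0,0],[0,0,0]],[1,[0,0,-0.003],[0,0,0]],[1,[0,0,-0.007],[0,0,0]],[1,[0,0,-0.012],[0,0,0]],[1,[0,0,-0.02],[0,0,0]],[1,[0,0,-0.025],[0,0,0]],[1,[0,0,-0.02],[0,0,0]],[1,[0,0,-0.01],[0,0,0]],[1,[0,0,0],[0,0,0]]], squeeze=40)

```text
time_s: 28.87
eef_pos: [642.1, -195.0, 93.9]
ee_rot: [0.003, 0.641, 0.768, 0.001]
force: [-0.1, 0.4, 0.5]
grip_width: 0.359
grip_force: 39.6
```

```bash
python3 - <<'E'
from h import *
go(650.4,208.4,93,1.7)
E
```

```text
t 28.8667 pos [ 642.1 -195.    93.9] d [ 0.3955  0.0801 -0.    ] turn [0.04 0.03 1.43] w 0.359 gf 39.649189710617065
```

>>> servo_tool(commands=[[1,[0.02,0.004,0],[0,0,0]],[1,[0.035,0.007,0],[0,0,0]],[1,[0.04,0.008,0],[0,0,0]],[1,[0.04,0.008,0],[0,0,0]],[1,[0.04,0.008,0],[0,0,0]],[1,[0.04,0.008,0],[0,0,0]],[1,[0.04,0.008,0],[0,0,0]],[1,[0.04,0.008,0],[0,0,0]],[1,[0.035,0.007,0],[0,0,0.5]],[1,[0.03,0.007,0],[0,0,0.5]]])

```text
time_s: 29.7
eef_pos: [648.9, 175.4, 89.3]
ee_rot: [-0.001, 0.681, 0.733, -0.001]
force: [0.9, 0.1, -1.6]
grip_width: 0.358
grip_force: 39.7
```

>>> servo_tool(commands=[[1,[0.022,0.002,0],[0,0,0.43]],[1,[0.014,0.001,0],[0,0,0]],[1,[0,0,0],[0,0,0]],[1,[0,0,0],[0,0,0]]])

```text
time_s: 30.03
eef_pos: [650.8, 208.4, 89.7]
ee_rot: [-0.0, 0.696, 0.718, -0.001]
force: [-0.3, -0.5, -1.0]
grip_width: 0.358
grip_force: 39.7
```

```bash
python3 - <<'E'
from h import *
go(650.4,208.4,-2.7,1.7)
E
```

```text
t 30.0333 pos [650.8 208.4  89.7] d [ 0.     -0.0003  0.0924] turn [-0.01  0.01  0.02] w 0.358 gf 39.68550503253937
```

>>> servo_tool(commands=[[1,[0,-0.001,0.015],[0,0,0]],[1,[0,0,0.025],[0,0,0]],[1,[0,0,0.022],[0,0,0]],[1,[0,0,0.015],[0,0,0]],[1,[0,0,0.008],[0,0,0]],[1,[0,0,0.003],[0,0,0]],[1,[0,0,0.001],[0,0,0]],[1,[0,0,0],[0,0,0]],[1,[0,0,0],[0,0,0]]])

```text
time_s: 30.78
eef_pos: [650.8, 208.6, 2.8]
ee_rot: [0.001, 0.697, 0.717, 0.001]
force: [-0.6, -0.6, -1.3]
grip_width: 0.359
grip_force: 39.7
```

>>> servo_tool(commands=[[1,[0,-0.0005,0.0015],[0,0,0]],[1,[0,0,0.001],[0,0,0]],[1,[0,0,0.001],[0,0,0]],[1,[0,0,0],[0,0,0]]])

```text
time_s: 31.12
eef_pos: [649.5, 208.8, -2.0]
ee_rot: [-0.0, 0.697, 0.718, -0.0]
force: [-0.2, -0.4, -0.7]
grip_width: 0.36
grip_force: 39.7
```

>>> servo_tool(commands=[[1,[0,0.0005,0.001],[0,0,0]],[1,[0,0,0],[0,0,0]]])

```text
time_s: 31.28
eef_pos: [650.2, 208.8, -2.8]
ee_rot: [-0.0, 0.697, 0.718, 0.0]
force: [-0.7, 0.0, -0.8]
grip_width: 0.358
grip_force: 39.6
```

>>> servo_tool(commands=[[1,[0,0,0.0005],[0,0,0]],[1,[0,0,0],[0,0,0]]])

```text
time_s: 31.45
eef_pos: [650.2, 208.8, -2.9]
ee_rot: [0.0, 0.696, 0.718, 0.0]
force: [-3.1, -0.6, 4.3]
grip_width: 0.358
grip_force: 40.2
```

>>> servo_tool(commands=[[0.25,[0,0,0],[0,0,0]],[0.15,[0,0,0],[0,0,0]],[0.05,[0,0,0],[0,0,0]],[0.0,[0,0,0],[0,0,0]],[0.0,[0,0,0],[0,0,0]],[0.0,[0,0,-0.01],[0,0,0]],[0.0,[0,0,-0.02],[0,0,0]],[-0.13,[0,0,-0.03],[0,0,0]],[-0.13,[0,0,-0.035],[0,0,0]],[-0.13,[0,0,0],[0,0,0]]])

```text
time_s: 32.28
eef_pos: [653.4, 209.3, 100.2]
ee_rot: [0.004, 0.696, 0.718, 0.005]
force: [0.3, -0.3, 1.5]
grip_width: 0.559
grip_force: 0.0
```

>>> servo_tool(commands=[[-0.13,[-0.03,0,-0.01],[0,0,0]],[-0.13,[-0.04,0,-0.01],[0,0,0]],[-0.13,[-0.04,0,0],[0,0,0]],[-0.13,[-0.04,0,0],[0,0,0]],[-0.13,[-0.04,0,0],[0,0,0]],[-0.13,[-0.02,0,0],[0,0,0]],[-0.13,[0,0,0],[0,0,0]],[-0.13,[0,0,0],[0,0,0]]])

```text
time_s: 32.95
eef_pos: [656.5, -2.1, 112.2]
ee_rot: [0.0, 0.697, 0.717, 0.0]
force: [-0.1, 0.1, 0.1]
grip_width: 0.566
grip_force: 0.0
```

```bash
python3 - <<'E'
from h import *
c=topcheck();placed()
save("end.png",c["pixels"]);print(sense()["force"],sense()["time_s"])
E
```

```text
groove 1 526 [array([463.2, 203.9]), array([31.6, 82.8]), np.float64(2.0)] top 56.1
groove 2 542 [array([525.6, 202.4]), array([31.7, 80.1]), np.float64(1.3)] top 56.7
groove 3 428 [array([587.8, 205. ]), array([31.5, 66.6]), np.float64(1.7)] top 56.8
groove 4 337 [array([650.3, 207.6]), array([32.5, 52.4]), np.float64(1.7)] top 56.3
groove 1 629 [array([466.8, 199.4]), array([31.7, 94.1]), np.float64(0.5)] top 56.0
groove 2 602 [array([528.9, 202. ]), array([29.8, 80.1]), np.float64(0.5)] top 55.7
groove 3 564 [array([591.3, 205. ]), array([65.6, 30.1]), np.float64(89.0)] top 55.5
groove 4 512 [array([652.8, 207.1]), array([53.7, 30.4]), np.float64(84.3)] top 56.4
[-0.70509335 -0.40637749 -0.41593216] 33.1
```

View pics/end.png

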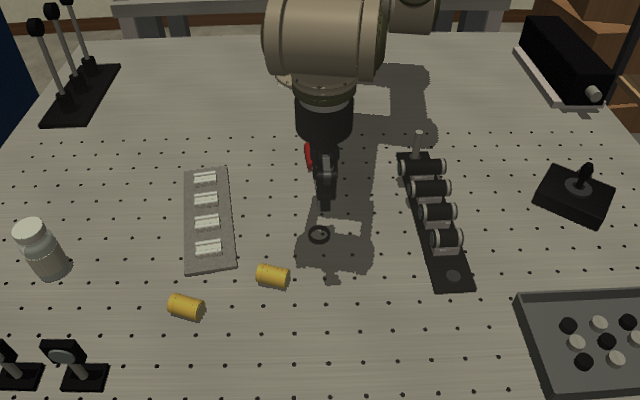

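The picture shows all four barrels cradled on the rack at (422,166), (430,188), (438,211) and (446,239). The longest is next to the post, the stand is empty and the arm is clear.

```bash
python3 -c "
from rig import *
print(finish_job())"
```

```text
the job is handed in; nothing more can be done
None
```

I moved all four barrels into the V-grooves, d, c, b, a counting from the post, and handed the job in at about 33 s; the final camera check showed each one seated, centred and square, but the hand-in returned no verdict.

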